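Take the stuck cover off a power-supply module held in the service jig

ROBOT

A 6-joint arm with a two-finger parallel gripper is mounted at the origin on the work surface. World frame = base frame: x ahead of the robot, y to its left, z up, the work surface at z = 0. Lengths are in m, angles in rad, forces in N, time in s.
With the tool pointing down it reaches from about 0.35 to 0.975 m from the base axis. Payload 4.9 kg.
Tool frame: the origin (TCP) lies midway between the tips of the shut fingers; the grasp point (between the pads) lies 19 mm behind it; z points along the fingers, y is the direction in which the jaws open and shut (so a half turn about z gives the same grasp; the last joint's range is limited). The gripper opens to 85 mm and grips with 20 to 120 N. Pads are 22 mm wide; open, the fingers measure 114 mm over their backs; the gripper's body (76 mm by 85 mm) begins 54 mm behind the grasp point. The pads swing forward as they close: fully open they stand 13 mm farther back than shut.
Start: joints at [-1.305, 0.053, 1.613, -0, 1.476, -0.119], TCP at [0.235, -0.579, 0.231] pointing down, gripper open.
Joint ranges: [-3.01, 3.01], [-1.01, 2.22], [0.06, 2.58], [-1.02, 4.17], [0.09, 2.62], [-3.14, 3.14]. Speed limits (rad/s): [2.57, 2.57, 3.14, 3.14, 3.14, 3.14].

INTERFACE

Orientations are given as a 3x3 rotation matrix whose columns are the frame's x, y, z axes.
In Python, from station import bot, imaging, ticket gives the robot as it stands.
- The arm moves only by the tool carry_out, never from a script. Its arguments are lists of equal length, an entry for each row: "jaw": the finger opening in cm, from 0 to 8.54; "delta_pos": the shift along the world's x, y, z in cm, a list of three; "yaw": the turn about the world's z in degrees. A call has 1 to 8 rows; each row is the pose to reach, as a shift and turn from the pose commanded when the call began; what a row does not reach only later rows make up. A row lasts 1/10 s, in which the tool goes at most 50 mm and 8.59 degrees, less where a joint would pass 70% of its speed; a pose out of reach is approached as far as the arm can. A call with a gripper value outside its range is refused whole. The fingers move at their own pace and stop on an object; "force" is the grip in N (left out, the last holds). Time passes only in rows, so rows that repeat a pose let the fingers close. It gives the time, the measured TCP pose, the force and the opening at its end, in the units of the state.
- bot.get_state(): the state, without advancing time (a new reading comes with each control period).
- imaging.get_image(name): name is "scene" or "top" or "wrist"; returns the picture (420x560x3 uint8, blue, green, red); there is no depth.
- imaging.camera_info(name): a dict with "mtx" (3x3 intrinsics, pixels), "k1" (the pictures are not rectified: a ray, as slopes to the right and down, at radius r is drawn at 1 + k1 r^2 times it, then the intrinsics apply), "world_from_camera" (4x4, takes a point from camera to world coordinates); the wrist camera has in their place "tool_from_camera" (4x4, takes a point from camera to tool coordinates, whose origin is the TCP and whose axes are the flange's). Camera axes: x right, y up, looking along -z (the intrinsics and any distortion apply to the point x, -y, -z); pixel columns grow to the right and rows downward; lengths in m; the calibration is good to about 2 mm. A picture is of the moment at which its call begins: read the wrist's pose just before it. camera_info takes no time and is no camera call.
- ticket.hand_in(): hands the job in, once; it reports no verdict.
The state is a dict: "clock": time; "joint_pos": joint angles; "joint_velocities": joint speeds; "joint_efforts": joint torques, N m; "position": TCP position; "orientation": TCP orientation; "wrist_force": force on the tool from outside, world axes, zero at the start; "torque": the same for the moment, N m; "grip_width": finger opening in m.
Only numpy, scipy, OpenCV 4.12 (cv2) and the standard library are available. Lean on these libraries where they do the work, as an engineer would, in place of code of your own. Each camera call takes 0.05 s, during which the arm holds its last target.

TASK

Push the small power-supply module along the plywood service jig until its far flange is fully home under the metal stop lip, then swing the red-handled clamp down onto its other flange. Its cover is stuck on the chassis by grounding springs: lift the cover off without the chassis coming up with it, and stand it upright (open side down), wholly on the blue mat and clear of the screw dish and capacitor, setting it down rather than dropping it. Leave the module clamped at home in the jig and everything else undisturbed.

Things in the scene. Friction and masses are not known exactly. Their poses are not given: they have to be found in the camera images.
- jig: Fixed plywood service jig, plate 12 mm thick, x -125 to +90, y -50 to +50 mm (and a tab under the clamp to y = -120). Origin on the bench under the centre of a fully home module; +x points towards the stop, the way the module slides. Aluminium guide strips (inner faces y = +-33, 5 mm thick, tops 19 mm over the bench, x -50 to +55) guide the module's base plate.
- stop (a point): Middle of the jig's aluminium stop face, at jig x = +73 mm, where the base plate's end comes to rest. A lip reaches 13 mm from it towards the module, leaving a 5.5 mm slot over the plate for the 3 mm flange; its top is 24 mm over the bench.
- chassis_mid (a point): Centre of the chassis (loose inner part, about 0.5 kg), 40 mm over the bench in the jig; x along its length, within 2 degrees of the jig's x. Home it is at jig x = y = 0; it starts 22 to 45 mm short (jig -x). Base plate 144 x 62 x 3 mm; upright end panels 51 mm wide, 15 to 65 mm over the bench, outer faces at x = +-52 mm; a bare 20 mm flange sticks out beyond each.
- cover_mid (a point): Centre (half-way up) of the grey cover (loose outer part, about 0.2 kg), an inverted U, ends open: 102 long (x), 58 wide (y), 51 mm high (z up). On the chassis its edges are 16 and its roof 67 mm over the bench. Chassis springs grip it: 6 to 12 N pulls it off, more than the chassis weighs, over the first 40 mm; clear after 52 mm. Grasp across the 58 mm from above.
- clamp (a joint): Hold-down clamp at the jig's -y side, rad: 0 = rubber foot down on the home module's -x flange (at jig x = -62, y = -20 mm), positive = open, starts at 1.1 to 1.3. It turns about a line along the jig's x through jig x = -62, y = -90, z = 34 mm. The pivot is stiff (0.4 N m) and stays where it is left: push until the foot bears on the flange.
- clamp_tip (a point): Far end of the clamp's red handle, a round bar 13 mm thick, 65 mm long from the pivot. Closed it leans 30 degrees inward (jig +y) from vertical; open it leans out to jig -y. One straight push in the jig's +y direction from outside, 70 mm over the bench, closes it; it takes 6 to 15 N.
- mat: Fixed blue bench mat 300 (x) x 200 (y) x 3 mm; origin on the bench under its centre; its top is at z = 3 mm.
- dish_mid (a point): Centre of the steel screw dish standing on the mat, 68 mm across at the rim, 16 mm high. Not to be disturbed.
- capacitor_mid (a point): Centre of a loose black capacitor can standing near the mat's +y edge, 35 mm across, 45 mm high. Not to be disturbed.
- jar_mid (a point): Centre of a loose amber flux jar with a white lid beside the clamp, 40 mm across, 36 mm high. Not to be disturbed.
- tray: Fixed black component tray 240 (x) x 170 (y) x 28 mm; origin on the bench under its centre. The mat and the tray change sides from one start to another.
- cup_mid (a point): Centre of a loose white plastic cup, 72 mm across, 88 mm high, standing beside the jig. Not to be disturbed.
- reel_mid (a point): Centre of a loose solder reel standing on end beside the jig, 50 mm across, 40 mm high. Not to be disturbed.
- multimeter_mid (a point): Centre of a yellow multimeter lying on its back beyond the jig, 140 x 72 x 34 mm. Not to be disturbed.

How it is judged:
By the outcome, as a careful person would: the job done as asked, in the order asked, and still so for the second after the job is handed in, with the robot touching nothing.
It also fails if it takes over 72 s, if anything falls off the work surface, if the arm or the gripper's body presses on something with over 40 N, if the wrist force passes 120 N, or if a joint passes its speed limit or range.

## Working session

There is one attempt and no reset: what is moved stays moved. The work goes in short steps, Python scripts to look and compute and a tool call to move; the robot and the scene stay as the last step left them, time stands still between calls to the robot, and variables do not carry over. Pictures are saved under pics/ and viewed, and the job is handed in when it is done.

Besides the shell and the picture viewer there is one more tool, called after "Call:" by a JSON object that holds its "name" and its "arguments". carry_out: Moves the arm, as the interface text tells. Its arguments: {"type":"object","properties":{"jaw":{"type":"array"},"delta_pos":{"type":"array"},"yaw":{"type":"array"},"force":{"type":"number"}},"required":["jaw","delta_pos","yaw"]}

```bash
mkdir -p pics; ls; python3 - <<'E'
from station import bot, imaging, ticket
import cv2,numpy as np
for n in ["scene","top","wrist"]:
    im=imaging.get_image(n); cv2.imwrite(f"pics/{n}0.png",im)
    c=imaging.camera_info(n); print(n,{k:np.round(v,4).tolist() for k,v in c.items() if not isinstance(v,str)})
s=bot.get_state(); print({k:np.round(v,4).tolist() for k,v in s.items()})
E
```

```text
pics
scene {'mtx': [[489.534, 0.0, 280.298], [0.0, 489.534, 210.8057], [0.0, 0.0, 1.0]], 'k1': 0.0306, 'world_from_camera': [[0.8304, -0.4556, 0.3207, 1.0034], [0.557, 0.6648, -0.4978, -0.6168], [0.0136, 0.592, 0.8059, 1.0843], [0.0, 0.0, 0.0, 1.0]]}
top {'mtx': [[469.8171, 0.0, 282.4976], [0.0, 469.8171, 206.5256], [0.0, 0.0, 1.0]], 'k1': -0.0208, 'world_from_camera': [[0.0368, 0.9793, -0.199, 0.339], [-0.9993, 0.0369, -0.0031, 0.001], [0.0043, 0.199, 0.98, 1.3942], [0.0, 0.0, 0.0, 1.0]]}
wrist {'mtx': [[290.4941, 0.0, 278.9464], [0.0, 290.4941, 210.2048], [0.0, 0.0, 1.0]], 'k1': -0.028, 'tool_from_camera': [[-0.0004, 0.9494, 0.3142, 0.0815], [1.0, 0.0004, 0.0, 0.0002], [-0.0001, 0.3142, -0.9494, -0.1443], [0.0, 0.0, 0.0, 1.0]]}
{'clock': 0.15, 'joint_pos': [-1.305, 0.0532, 1.614, 0.0, 1.476, -0.119], 'joint_velocities': [-0.0011, -0.0022, -0.0044, -0.0008, 0.0007, 0.0014], 'joint_efforts': [0.0011, -39.424, -37.0723, -0.0001, 0.0046, 0.0], 'position': [0.2345, -0.5788, 0.2303], 'orientation': [[0.9269, 0.3754, -0.0004], [0.3754, -0.9269, 0.0016], [0.0002, -0.0016, -1.0]], 'wrist_force': [0.215, -0.4666, 0.2434], 'torque': [0.002, -0.0176, 0.0073], 'grip_width': 0.0852}
```

View pics/scene0.png

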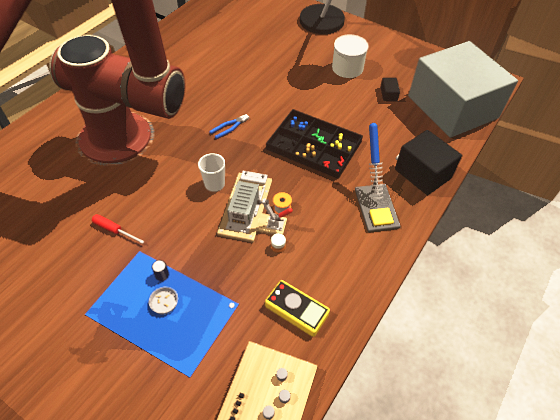

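View pics/top0.png

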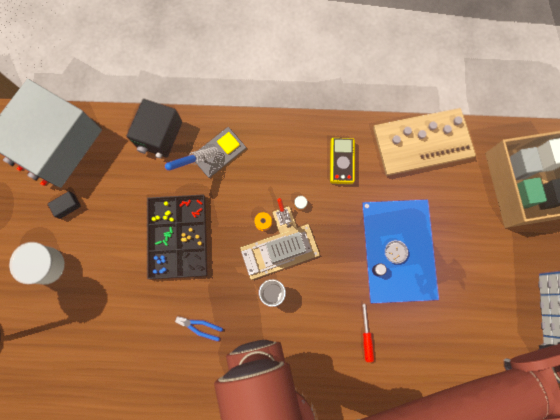

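```bash
python3 - <<'E'
import cv2
a=cv2.imread('pics/top0.png')
cv2.imwrite('pics/t_crop.png',cv2.resize(a[120:320,100:360],None,fx=3,fy=3,interpolation=cv2.INTER_CUBIC))
E
```

```text
(no output)
```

View pics/t_crop.png

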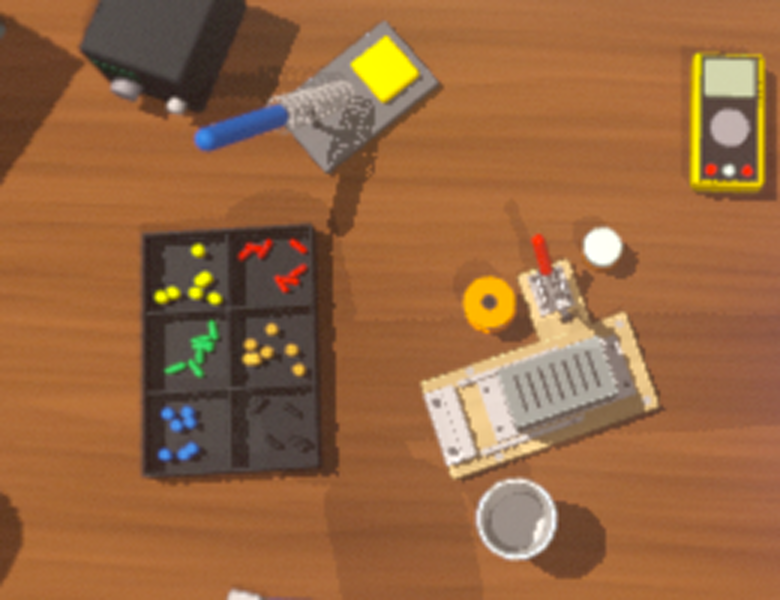

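```bash
cat > h.py <<'E'
from station import bot, imaging, ticket
import cv2,numpy as np
def cam(n,st=None):
    c=imaging.camera_info(n); K=np.array(c['mtx'])
    if n=='wrist':
        T=np.eye(4);T[:3,:3]=st['orientation'];T[:3,3]=st['position'];W=T@np.array(c['tool_from_camera'])
    else: W=np.array(c['world_from_camera'])
    return K,float(c['k1']),W
def px2w(n,u,v,z,st=None):
    K,k1,W=cam(n,st)
    d=cv2.undistortPoints(np.array([[[u,v]]],float),K,np.array([k1,0,0,0,0.]))[0,0]
    r=W[:3,:3]@np.array([d[0],-d[1],-1]); o=W[:3,3]
    return o+r*(z-o[2])/r[2]
def w2px(n,p,st=None):
    K,k1,W=cam(n,st); q=np.linalg.inv(W)@np.append(p,1)
    x=np.array([q[0],-q[1]])/-q[2]; x=x*(1+k1*(x@x)); return K[:2,:2]@x+K[:2,2]
E
python3 - <<'E'
import cv2
a=cv2.imread('pics/scene0.png')
cv2.imwrite('pics/s_crop.png',cv2.resize(a[150:260,180:320],None,fx=5,fy=5,interpolation=cv2.INTER_CUBIC))
E
```

```text
(no output)
```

View pics/s_crop.png

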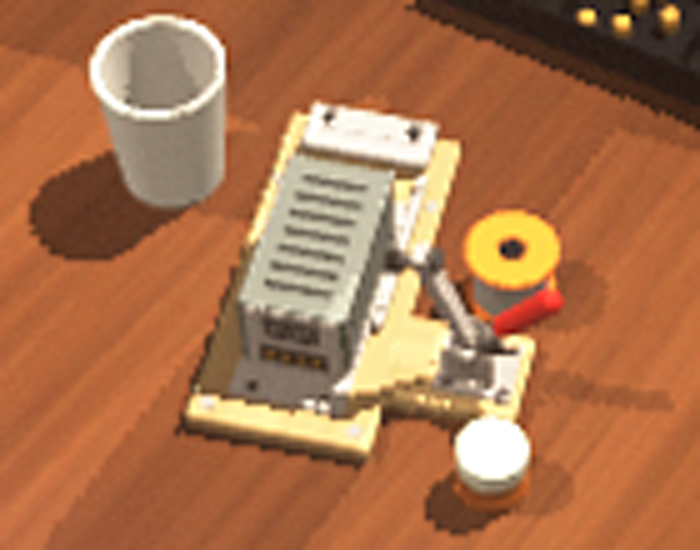

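```bash
cat > fit.py <<'E'
from h import *
from scipy.optimize import least_squares
def fit(obs):
    # obs: list (cam, st, jigpoint, uv)
    def P(p,q): c,s=np.cos(p[2]),np.sin(p[2]); return np.array([p[0]+c*q[0]-s*q[1],p[1]+s*q[0]+c*q[1],q[2]])
    f=lambda p: np.concatenate([w2px(n,P(p,q),st)-uv for n,st,q,uv in obs])
    r=least_squares(f,[.45,0,1.8]); return r.x,f(r.x).reshape(-1,2)
E
python3 - <<'E'
from fit import *
t=lambda a,b:(100+a/3-.33,120+b/3-.33)
s=lambda a,b:(180+a/5-.4,150+b/5-.4)
J=[(.09,-.05),(.09,.05),(-.125,.05),(-.125,-.05)]
obs=[("top",None,(*j,.012),t(*u)) for j,u in zip(J,[(421,383),(453,477),(660,408),(626,313)])]
x,r=fit(obs);print(x,np.degrees(x[2]));print(r)
obs2=[("scene",None,(*j,.012),s(*u)) for j,u in zip([J[2],J[3],J[0]],[(184,415),(375,440),(460,145)])]
x,r=fit(obs2);print(x,np.degrees(x[2]));print(r)
x,r=fit(obs+obs2);print(x,np.degrees(x[2]));
for nm,(a,b,z) in dict(coverA=(505,375,.067),coverB=(525,433,.067),coverC=(622,397,.067),coverD=(600,335,.067),reel=(489,303,.04),jar=(603,246,.036),cup=(516,515,.088),tip=(539,238,.065)).items():
    w=px2w("top",*t(a,b),z); c,sn=np.cos(x[2]),np.sin(x[2]); d=w[:2]-x[:2]
    print(nm,w.round(4),np.round([c*d[0]+sn*d[1],-sn*d[0]+c*d[1]],4))
for nm,u,v,z in [("matTL",364,201,.003),("matTR",428,200,.003),("matBR",439,299,.003),("matBL",370,303,.003),("dish",396,251,.016),("cap",380,270,.045)]: print(nm,px2w("top",u,v,z))
E
```

```text
[0.47883124 0.02469932 1.93568662] 110.90667376393812
[[-0.14017055 -0.40604278]
 [-0.30878169  0.6786943 ]
 [ 0.21141261 -0.0990644 ]
 [ 0.24382641 -0.20771108]]
[0.47762249 0.02800423 1.95773901] 112.17018289847815
[[ 5.66777885e-01 -3.20298058e-01]
 [-5.60979356e-01  1.42078644e+00]
 [ 3.88623929e-04 -1.29674227e+00]]
[0.47865137 0.02617702 1.94642114] 111.52171622522819
coverA [0.4967 0.0422 0.067 ] [ 0.0083 -0.0227]
coverB [0.4428 0.0212 0.067 ] [0.0085 0.0352]
coverC [ 0.48   -0.0689  0.067 ] [-0.0889  0.0336]
coverD [ 0.5382 -0.0464  0.067 ] [-0.0894 -0.0288]
reel [0.5697 0.0617 0.04  ] [-0.0004 -0.0977]
jar [ 0.6315 -0.0478  0.036 ] [-0.1249 -0.115 ]
cup [0.3664 0.0261 0.088 ] [0.0411 0.1045]
tip [0.6308 0.0152 0.065 ] [-0.066  -0.1375]
matTL [ 0.64793099 -0.2409705   0.003     ]
matTR [ 0.65841755 -0.43589753  0.003     ]
matBR [ 0.3635383 -0.4611016  0.003    ]
matBL [ 0.34509933 -0.25932019  0.003     ]
dish [ 0.49796213 -0.3334418   0.016     ]
cap [ 0.43850157 -0.27999801  0.045     ]
```

Call:
{"name": "carry_out", "arguments": {"jaw": [0,0,0,0,0,0,0,0], "delta_pos": [[1,3,4],[4,9,7],[6,13.5,7],[8,18,7],[9.5,22.5,7],[11,27,7],[12.5,31.5,7],[14,36,7]], "yaw": [8,16,24,32,40,48,56,64]}}

```text
clock: 0.95
position: [0.3712, -0.2276, 0.301]
orientation: [[0.064, 0.998, 0.0], [0.998, -0.064, 0.0], [0.0, 0.0, -1.0]]
wrist_force: [1.5, -0.2, -0.3]
grip_width: -0.0002
```

Call:
{"name": "carry_out", "arguments": {"jaw": [0,0,0,0,0,0,0,0], "delta_pos": [[2,4.5,0],[4,9,0],[6,13.5,0],[8,18,0],[9.5,21.5,0],[10.4,24.5,0],[10.4,24.5,0],[10.4,24.5,0]], "yaw": [7,14,21,25.5,25.5,25.5,25.5,25.5]}}

```text
clock: 1.75
position: [0.475, 0.0158, 0.3009]
orientation: [[-0.369, 0.93, -0.001], [0.93, 0.369, -0.0], [-0.0, -0.001, -1.0]]
wrist_force: [1.3, -0.6, -0.1]
grip_width: -0.0002
```

```bash
python3 - <<'E'
from h import *
import json
s=bot.get_state(); im=imaging.get_image("wrist"); cv2.imwrite("pics/w1.png",im)
json.dump({k:np.array(s[k]).tolist() for k in s},open('s1.json','w'))
cv2.imwrite("pics/w1b.png",cv2.resize(im,(800,600),interpolation=cv2.INTER_CUBIC))
print(s['clock'],s['position'],s['wrist_force'],s['joint_pos'],np.degrees(np.arctan2(s['orientation'][1][0],s['orientation'][0][0])))
E
```

```text
1.75 [0.47496738 0.01579331 0.30087621] [ 1.32008372 -0.60046949 -0.13512693] [-1.23241251e-01 -3.46720394e-01  1.85701893e+00 -4.98145075e-04
  1.63218734e+00 -5.00942823e-01] 111.63896779570692
```

View pics/w1b.png

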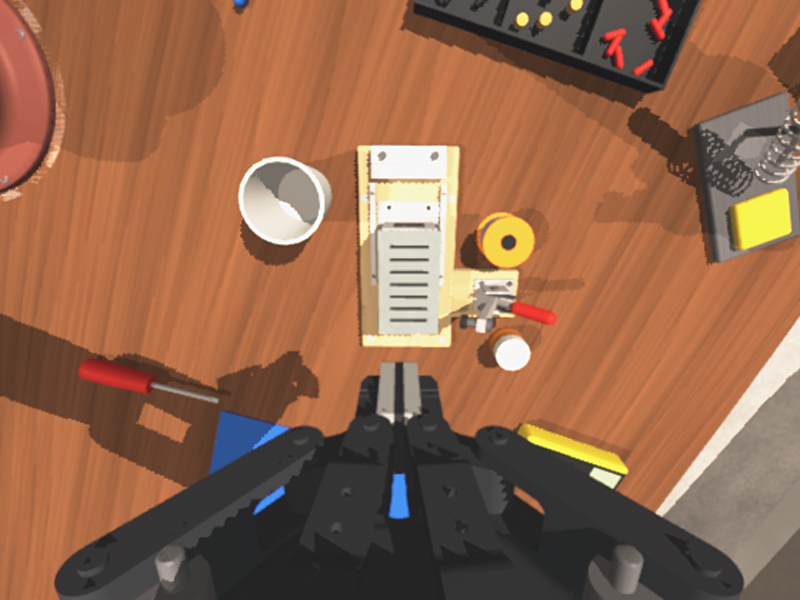

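```bash
python3 - <<'E'
import cv2
a=cv2.imread('pics/w1.png')
cv2.imwrite('pics/w1c.png',cv2.resize(a[95:250,240:400],None,fx=5,fy=5,interpolation=cv2.INTER_CUBIC)[:,:800][:,:])
E
```

```text
(no output)
```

View pics/w1c.png

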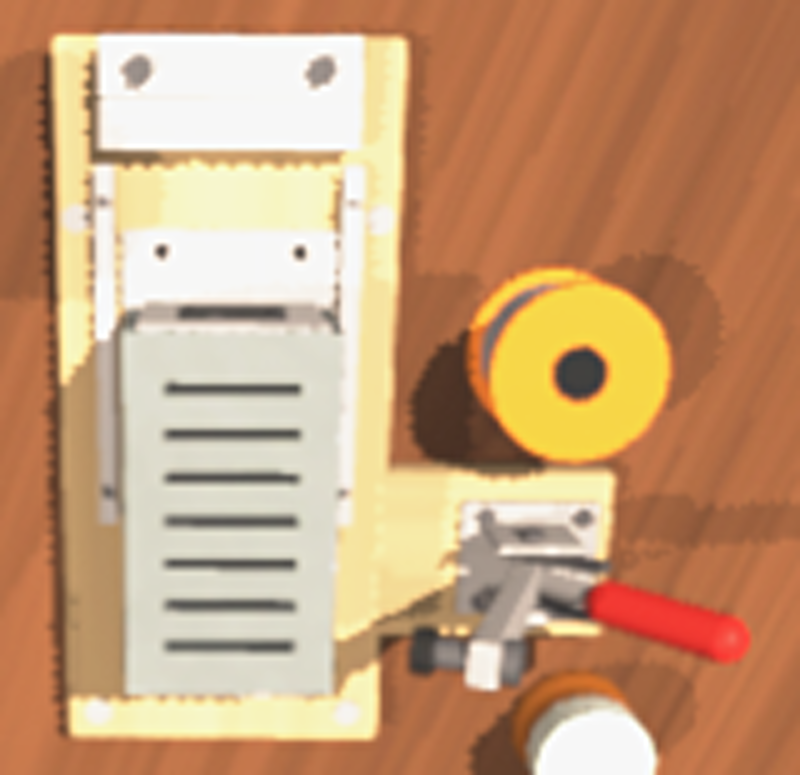

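```bash
python3 - <<'E'
from fit import *
import json
st=json.load(open('s1.json'))
w=lambda a,b:(240+a/5-.4,95+b/5-.4)
J=[(.09,.05),(.09,-.05),(-.125,.05),(-.125,-.05)]
obs=[("wrist",st,(*j,.012),w(*u)) for j,u in zip(J,[(52,37),(407,40),(70,738),(377,738)])]
x,r=fit(obs);print(x,np.degrees(x[2]));print(r)
c,sn=np.cos(x[2]),np.sin(x[2])
for nm,(a,b,z) in dict(cTL=(122,328,.067),cTR=(340,328,.067),cBL=(127,693,.067),cBR=(333,693,.067),lipL=(97,150,.024),lipR=(363,150,.024),flL=(126,232,.015),flR=(338,232,.015),tip=(740,640,.085),reel=(580,372,.04),jar=(594,745,.036),foot=(425,650,.09)).items():
    p=px2w("wrist",*w(a,b),z,st); d=p[:2]-x[:2]
    print(nm,p.round(4),np.round([c*d[0]+sn*d[1],-sn*d[0]+c*d[1]],4))
E
```

```text
[0.48129016 0.02563063 1.94543389] 111.46515108905012
[[-0.08277784  0.07247574]
 [ 0.14534276 -0.29624142]
 [ 0.01950145  0.0707301 ]
 [-0.09088117  0.23671206]]
cTL [0.4487 0.0309 0.067 ] [0.0168 0.0284]
cTR [0.5013 0.0517 0.067 ] [ 0.017  -0.0282]
cBL [ 0.4863 -0.0645  0.067 ] [-0.0857  0.0284]
cBR [ 0.5402 -0.0431  0.067 ] [-0.0856 -0.0297]
lipL [0.425  0.0678 0.024 ] [0.0599 0.037 ]
lipR [0.4939 0.0952 0.024 ] [ 0.0601 -0.0372]
flL [0.4403 0.049  0.015 ] [0.0367 0.0296]
flR [0.4974 0.0716 0.015 ] [ 0.0369 -0.0318]
tip [0.6304 0.0171 0.085 ] [-0.0625 -0.1357]
reel [0.5729 0.0626 0.04  ] [ 0.0009 -0.0988]
jar [ 0.6299 -0.0404  0.036 ] [-0.1158 -0.1141]
foot [ 0.5521 -0.0149  0.09  ] [-0.0636 -0.051 ]
```

Call:
{"name": "carry_out", "arguments": {"jaw": [0,0,0,0,0,0,0,0], "delta_pos": [[2,-4.5,-3],[4,-9,-5],[4.5,-9.9,-9.5],[4.5,-9.9,-14],[4.5,-9.9,-18.5],[4.5,-9.9,-23],[4.5,-9.9,-26],[4.5,-9.9,-26]], "yaw": [0,0,0,0,0,0,0,0]}}

```text
clock: 2.6
position: [0.5153, -0.0837, 0.036]
orientation: [[-0.365, 0.931, -0.011], [0.931, 0.365, 0.003], [0.007, -0.009, -1.0]]
wrist_force: [-0.4, 0.5, 0.2]
grip_width: 0.0
```

Call:
{"name": "carry_out", "arguments": {"jaw": [0,0,0,0,0,0,0,0], "delta_pos": [[0.3,0.5,0.3],[0.1,1.1,0.3],[-0.1,1.6,0.3],[-0.3,2.1,0.3],[-0.5,2.6,0.3],[-0.7,3.1,0.3],[-0.9,3.6,0.3],[-1.1,4.1,0.3]], "yaw": [0,0,0,0,0,0,0,0]}}

```text
clock: 3.4
position: [0.5114, -0.0438, 0.0467]
orientation: [[-0.368, 0.93, 0.006], [0.93, 0.368, -0.004], [-0.006, 0.004, -1.0]]
wrist_force: [2.0, -6.0, 3.1]
grip_width: 0.0001
```

```bash
cat >> h.py <<'E'
JX=np.array([0.48129,0.02563]);JA=1.94543
def w2j(p):
    c,s=np.cos(JA),np.sin(JA);d=np.array(p)[:2]-JX;return np.array([c*d[0]+s*d[1],-s*d[0]+c*d[1]])
def j2w(q):
    c,s=np.cos(JA),np.sin(JA);return JX+np.array([c*q[0]-s*q[1],s*q[0]+c*q[1]])
def st():
    s=bot.get_state();f=np.array(s['wrist_force'])
    print(round(s['clock'],2),np.round(s['position'],4),'jig',w2j(s['position']).round(4),'F',f.round(1),'Fjig',np.round([np.cos(JA)*f[0]+np.sin(JA)*f[1],-np.sin(JA)*f[0]+np.cos(JA)*f[1]],1),'yaw',np.degrees(np.arctan2(s['orientation'][1][0],s['orientation'][0][0])).round(2),'w',round(s['grip_width'],4))
    return s
E
python3 -c "
from h import *
st()"
```

```text
3.4 [ 0.5114 -0.0438  0.0467] jig [-0.0756 -0.0026] F [ 2.  -6.   3.1] Fjig [-6.3  0.4] yaw 111.59 w 0.0001
```

Call:
{"name": "carry_out", "arguments": {"jaw": [0,0,0,0,0], "delta_pos": [[-0.2,0.2,0],[-0.4,0.5,0],[-0.5,0.7,0],[-0.6,0.9,0],[-0.6,0.9,0]], "yaw": [0,0,0,0,0]}}

```text
clock: 3.9
position: [0.5053, -0.0344, 0.0466]
orientation: [[-0.368, 0.93, 0.006], [0.93, 0.368, -0.003], [-0.005, 0.004, -1.0]]
wrist_force: [1.8, -4.1, 3.6]
grip_width: -0.0003
```

```bash
python3 -c "
from h import *
st()"
```

```text
3.9 [ 0.5053 -0.0344  0.0466] jig [-0.0647 -0.0003] F [ 1.8 -4.1  3.6] Fjig [-4.5 -0.2] yaw 111.59 w -0.0003
```

Call:
{"name": "carry_out", "arguments": {"jaw": [0,0], "delta_pos": [[-0.08,0.2,0],[-0.08,0.2,0]], "yaw": [0,0]}}

```text
clock: 4.1
position: [0.5046, -0.0326, 0.0467]
orientation: [[-0.368, 0.93, 0.006], [0.93, 0.368, -0.003], [-0.005, 0.004, -1.0]]
wrist_force: [1.7, -5.8, 3.2]
grip_width: -0.0003
```

Call:
{"name": "carry_out", "arguments": {"jaw": [0,0], "delta_pos": [[-0.08,0.2,0],[-0.08,0.2,0]], "yaw": [0,0]}}

```text
clock: 4.3
position: [0.5042, -0.0312, 0.0467]
orientation: [[-0.368, 0.93, 0.007], [0.93, 0.368, -0.005], [-0.007, 0.005, -1.0]]
wrist_force: [4.1, -6.4, 2.1]
grip_width: -0.0005
```

```bash
python3 -c "
from h import *
st()
im=imaging.get_image('wrist'); cv2.imwrite('pics/w2.png',im)
im=imaging.get_image('top'); cv2.imwrite('pics/t2.png',cv2.resize(im[180:300,200:340],None,fx=5,fy=5,interpolation=cv2.INTER_CUBIC))"
```

```text
4.3 [ 0.5042 -0.0312  0.0467] jig [-0.0612 -0.0005] F [ 4.1 -6.4  2.1] Fjig [-7.5 -1.5] yaw 111.59 w -0.0005
```

View pics/w2.png

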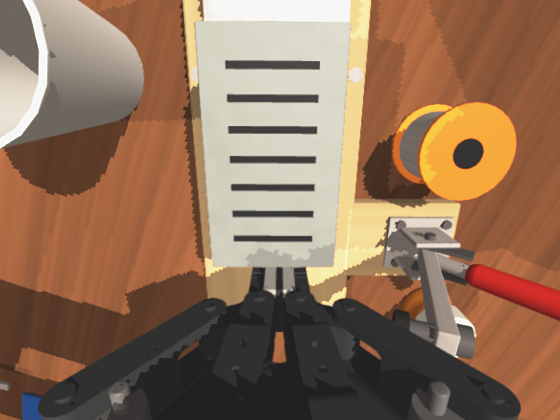

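Call:
{"name": "carry_out", "arguments": {"jaw": [0,0], "delta_pos": [[-0.1,0.2,0],[-0.1,0.2,0]], "yaw": [0,0]}}

```text
clock: 4.6
position: [0.5043, -0.0307, 0.0476]
orientation: [[-0.368, 0.93, 0.01], [0.93, 0.368, -0.008], [-0.011, 0.006, -1.0]]
wrist_force: [4.4, -11.8, 1.2]
grip_width: -0.0001
```

Call:
{"name": "carry_out", "arguments": {"jaw": [0,0], "delta_pos": [[-0.1,0.2,0],[-0.1,0.2,0]], "yaw": [0,0]}}

```text
clock: 4.8
position: [0.5045, -0.0302, 0.0486]
orientation: [[-0.369, 0.929, 0.012], [0.929, 0.369, -0.012], [-0.015, 0.007, -1.0]]
wrist_force: [5.9, -16.0, 4.6]
grip_width: 0.0
```

```bash
python3 -c "
from h import *
st()"
```

```text
4.8 [ 0.5045 -0.0302  0.0486] jig [-0.0605 -0.0011] F [  5.9 -16.    4.6] Fjig [-17.1   0.4] yaw 111.63 w 0.0
```

View pics/t2.png

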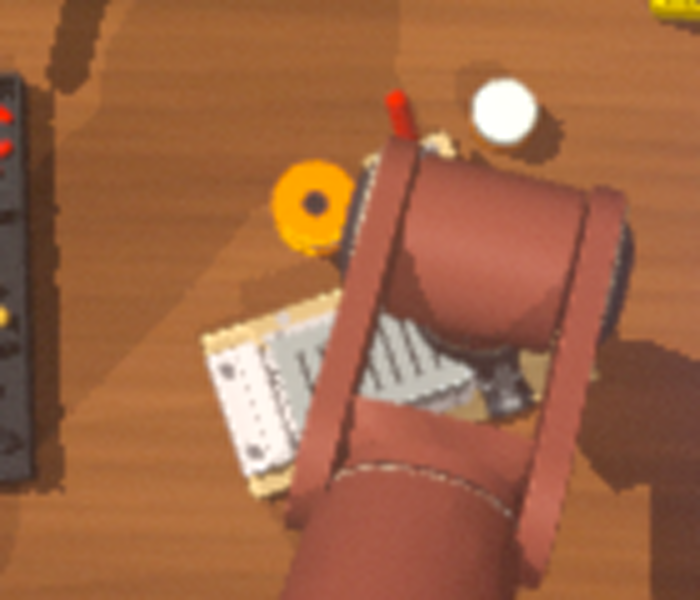

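Call:
{"name": "carry_out", "arguments": {"jaw": [0,0,0,0,0,0,0,0], "delta_pos": [[0.5,-1.5,0],[0.5,-1.5,4],[0.5,-1.5,8.5],[0.5,-1.5,13],[3,-1,17],[7,1,20],[11,3,20],[14.9,5.7,20]], "yaw": [0,0,0,0,0,0,0,0]}}

```text
clock: 5.6
position: [0.6507, 0.0321, 0.2468]
orientation: [[-0.367, 0.93, 0.004], [0.93, 0.367, 0.0], [-0.001, 0.003, -1.0]]
wrist_force: [-0.1, -0.4, -0.3]
grip_width: 0.0
```

```bash
python3 - <<'E'
from h import *
import json
s=st(); im=imaging.get_image("wrist"); cv2.imwrite("pics/w3.png",im)
json.dump({k:np.array(s[k]).tolist() for k in s},open('s3.json','w'))
im=imaging.get_image('top'); cv2.imwrite('pics/t3.png',cv2.resize(im[180:300,200:340],None,fx=5,fy=5,interpolation=cv2.INTER_CUBIC))
im=imaging.get_image('scene'); cv2.imwrite('pics/sc3.png',cv2.resize(im[150:260,180:320],None,fx=5,fy=5,interpolation=cv2.INTER_CUBIC))
E
```

```text
5.6 [0.6507 0.0321 0.2468] jig [-0.056 -0.16 ] F [-0.1 -0.4 -0.3] Fjig [-0.4  0.3] yaw 111.5 w 0.0
```

View pics/w3.png

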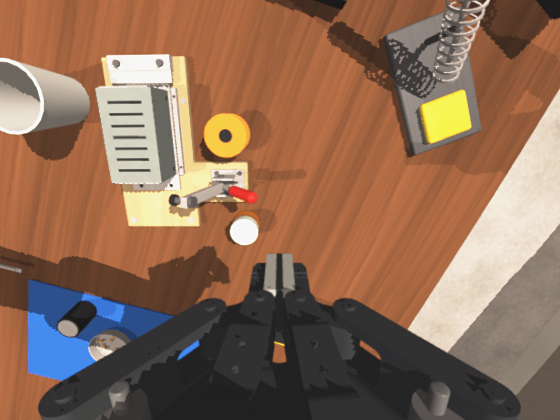

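View pics/t3.png

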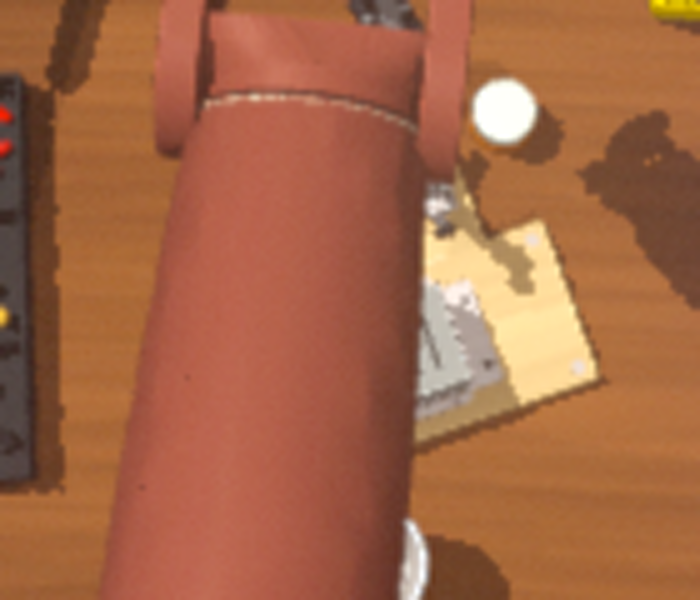

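View pics/sc3.png

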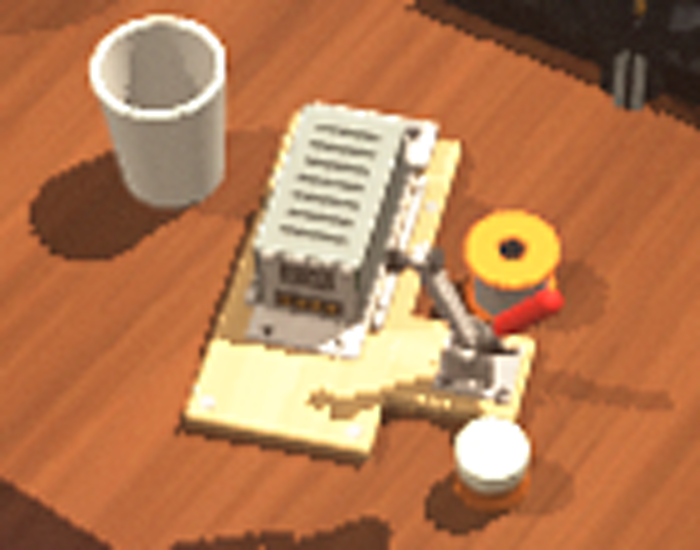

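```bash
python3 - <<'E'
import cv2
a=cv2.imread('pics/w3.png')
cv2.imwrite('pics/w3c.png',cv2.resize(a[45:235,85:265],None,fx=4,fy=3.1,interpolation=cv2.INTER_CUBIC))
cv2.imwrite('pics/w3c.png',cv2.resize(a[45:195,85:265],None,fx=4,fy=4,interpolation=cv2.INTER_CUBIC))
E
```

```text
(no output)
```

View pics/w3c.png

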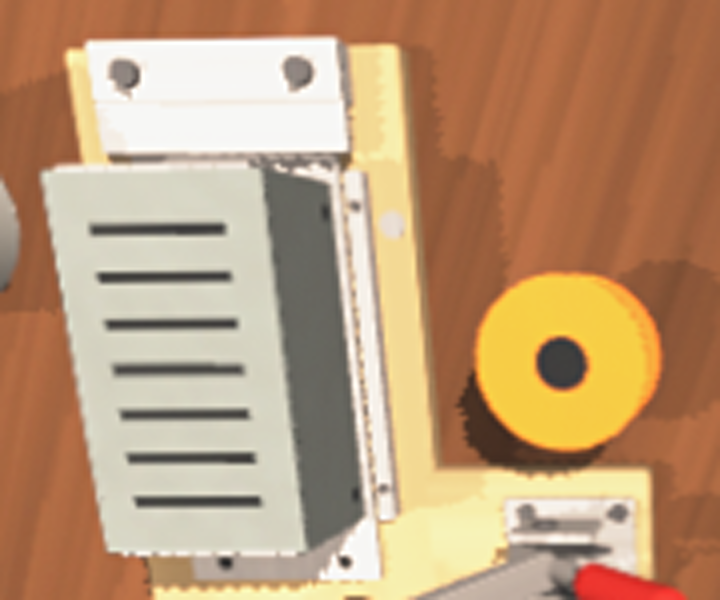

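```bash
python3 - <<'E'
from h import *
import json
s=json.load(open('s3.json'))
for nm,a,b,z in [("cTL",43,172,.067),("cTR",265,167,.067),("cBL",108,553,.067),("cBR",305,553,.067),("flR",380,578,.015),("flL",195,580,.015),("lipL",108,155,.024),("lipR",350,153,.024),("plateTR",402,45,.012),("guideend",395,520,.019)]:
    p=px2w("wrist",85+a/4-.4,45+b/4-.4,z,s); print(nm,(w2j(p)*1000).round(1))
E
```

```text
cTL [52.  30.3]
cTR [ 52.5 -28.4]
cBL [-49.7  30.7]
cBR [-49.9 -26.3]
flR [-70.5 -29. ]
flL [-71.   33.5]
lipL [60.1 35.3]
lipR [ 59.8 -36.5]
plateTR [ 90.5 -50.9]
guideend [-50.1 -37.3]
```

Call:
{"name": "carry_out", "arguments": {"jaw": [0,0,0,0,0,0,0], "delta_pos": [[1,-0.3,-3],[1,-0.3,-7],[1,-0.3,-11],[1,-0.3,-14.5],[1,-0.3,-17],[1,-0.3,-17.9],[1,-0.3,-17.9]], "yaw": [0,0,0,0,0,0,0]}}

```text
clock: 6.45
position: [0.6568, 0.0282, 0.064]
orientation: [[-0.367, 0.93, -0.003], [0.93, 0.367, 0.0], [0.002, -0.003, -1.0]]
wrist_force: [-0.1, 0.3, -0.1]
grip_width: 0.0002
```

```bash
python3 - <<'E'
from h import *
s=st(); im=imaging.get_image("wrist"); cv2.imwrite("pics/w4.png",im)
E
```

```text
6.45 [0.6568 0.0282 0.064 ] jig [-0.0618 -0.1643] F [-0.1  0.3 -0.1] Fjig [ 0.3 -0. ] yaw 111.52 w 0.0002
```

View pics/w4.png

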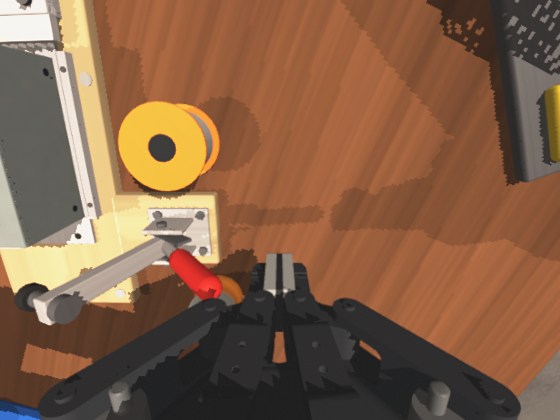

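```bash
python3 - <<'E'
from h import *
s=bot.get_state()
print(w2j(px2w("wrist",212,287,.085,s)), w2j(px2w("wrist",280,270,.064,s)))
E
```

```text
[-0.06378203 -0.13302863] [-0.06618813 -0.16708117]
```

Call:
{"name": "carry_out", "arguments": {"jaw": [0,0,0,0,0,0,0,0], "delta_pos": [[-0.8,-0.3,0.3],[-1.5,-0.6,0.3],[-2.2,-0.9,0.3],[-2.9,-1.1,0.3],[-3.6,-1.4,0.3],[-4.3,-1.7,0.3],[-5.0,-2.0,0.3],[-5.5,-2.2,0.3]], "yaw": [0,0,0,0,0,0,0,0]}}

```text
clock: 7.3
position: [0.6091, 0.0062, 0.0748]
orientation: [[-0.367, 0.93, 0.016], [0.93, 0.367, -0.0], [-0.006, 0.015, -1.0]]
wrist_force: [6.7, 1.1, 6.5]
grip_width: -0.0001
```

```bash
python3 - <<'E'
from h import *
s=st(); im=imaging.get_image("wrist"); cv2.imwrite("pics/w5.png",im)
E
```

```text
7.3 [0.6091 0.0062 0.0748] jig [-0.0649 -0.1118] F [6.7 1.1 6.5] Fjig [-1.4 -6.6] yaw 111.53 w -0.0001
```

View pics/w5.png

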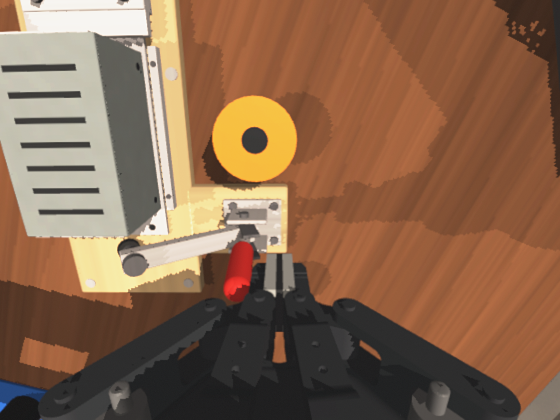

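Call:
{"name": "carry_out", "arguments": {"jaw": [0,0,0,0], "delta_pos": [[-0.4,-0.2,-0.3],[-0.8,-0.3,-0.6],[-1.2,-0.5,-0.6],[-1.4,-0.5,-0.6]], "yaw": [0,0,0,0]}}

```text
clock: 7.75
position: [0.5948, 0.0009, 0.0676]
orientation: [[-0.367, 0.93, 0.015], [0.93, 0.367, -0.001], [-0.006, 0.014, -1.0]]
wrist_force: [9.7, -0.9, 3.9]
grip_width: 0.0002
```

```bash
python3 - <<'E'
from h import *
s=st(); im=imaging.get_image("wrist"); cv2.imwrite("pics/w6.png",im)
E
```

```text
7.75 [0.5948 0.0009 0.0676] jig [-0.0646 -0.0966] F [ 9.7 -0.9  3.9] Fjig [-4.4 -8.7] yaw 111.52 w 0.0002
```

View pics/w6.png

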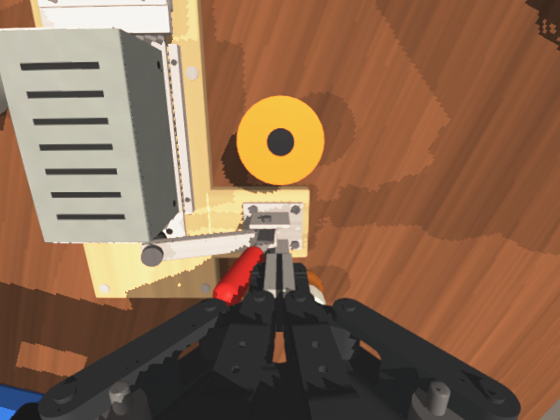

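Call:
{"name": "carry_out", "arguments": {"jaw": [0,0,0], "delta_pos": [[-0.3,-0.1,0],[-0.5,-0.2,0],[-0.6,-0.2,0]], "yaw": [0,0,0]}}

```text
clock: 8.1
position: [0.5885, -0.0015, 0.0666]
orientation: [[-0.367, 0.93, 0.015], [0.93, 0.367, -0.002], [-0.007, 0.013, -1.0]]
wrist_force: [10.4, -1.6, -2.3]
grip_width: -0.0
```

Call:
{"name": "carry_out", "arguments": {"jaw": [0,0], "delta_pos": [[-0.3,-0.1,0],[-0.4,-0.2,0]], "yaw": [0,0]}}

```text
clock: 8.3
position: [0.5839, -0.0026, 0.0659]
orientation: [[-0.367, 0.93, 0.013], [0.93, 0.367, 0.0], [-0.004, 0.012, -1.0]]
wrist_force: [9.9, 3.3, -3.0]
grip_width: -0.0
```

```bash
python3 - <<'E'
from h import *
s=st()
im=imaging.get_image('scene'); cv2.imwrite('pics/sc7.png',cv2.resize(im[150:260,180:320],None,fx=5,fy=5,interpolation=cv2.INTER_CUBIC))
E
```

```text
8.3 [ 0.5839 -0.0026  0.0659] jig [-0.0638 -0.0852] F [ 9.9  3.3 -3. ] Fjig [ -0.5 -10.5] yaw 111.51 w -0.0
```

View pics/sc7.png

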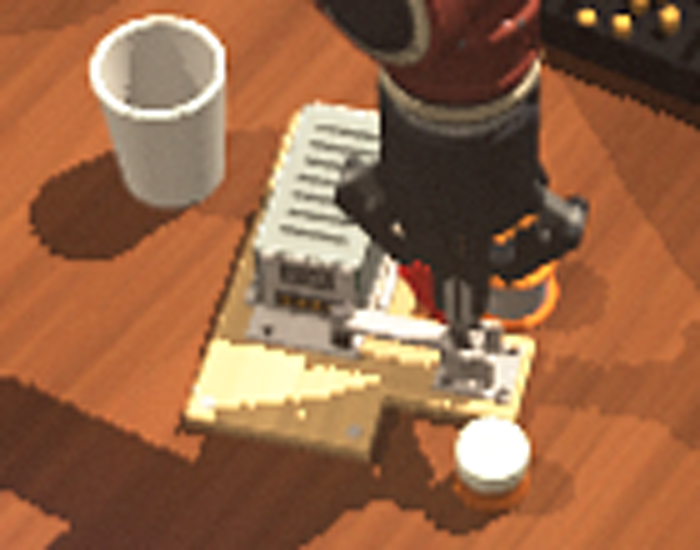

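Call:
{"name": "carry_out", "arguments": {"jaw": [0,0], "delta_pos": [[-0.3,-0.1,0],[-0.3,-0.1,0]], "yaw": [0,0]}}

```text
clock: 8.55
position: [0.5829, -0.0028, 0.0669]
orientation: [[-0.366, 0.93, 0.019], [0.93, 0.366, 0.002], [-0.005, 0.018, -1.0]]
wrist_force: [14.3, 5.0, -2.8]
grip_width: 0.0002
```

Call:
{"name": "carry_out", "arguments": {"jaw": [0,0], "delta_pos": [[-0.3,-0.1,0],[-0.3,-0.1,0]], "yaw": [0,0]}}

```text
clock: 8.75
position: [0.5821, -0.0032, 0.0682]
orientation: [[-0.366, 0.93, 0.024], [0.931, 0.366, 0.003], [-0.006, 0.024, -1.0]]
wrist_force: [19.6, 8.9, -2.0]
grip_width: -0.0004
```

```bash
python3 - <<'E'
from h import *
s=st()
E
```

```text
8.75 [ 0.5821 -0.0032  0.0682] jig [-0.0637 -0.0833] F [19.6  8.9 -2. ] Fjig [  1.2 -21.5] yaw 111.47 w -0.0004
```

Call:
{"name": "carry_out", "arguments": {"jaw": [0,0], "delta_pos": [[-0.3,-0.1,0],[-0.3,-0.1,0]], "yaw": [0,0]}}

```text
clock: 8.95
position: [0.5813, -0.0035, 0.0694]
orientation: [[-0.366, 0.93, 0.03], [0.931, 0.366, 0.005], [-0.007, 0.029, -1.0]]
wrist_force: [24.4, 10.5, -2.0]
grip_width: 0.0002
```

Call:
{"name": "carry_out", "arguments": {"jaw": [0,0,0,0,0,0,0], "delta_pos": [[1,0.4,0],[2.4,0.9,0],[2.4,0.9,4],[2.4,0.9,9],[2.4,0.9,14],[2.4,0.9,18],[2.4,0.9,18]], "yaw": [0,0,0,0,0,0,0]}}

```text
clock: 9.65
position: [0.5978, 0.0028, 0.2522]
orientation: [[-0.367, 0.93, 0.015], [0.93, 0.367, -0.002], [-0.007, 0.013, -1.0]]
wrist_force: [0.1, -1.2, 1.2]
grip_width: 0.0002
```

```bash
python3 - <<'E'
from h import *
import json
s=st(); im=imaging.get_image("wrist"); cv2.imwrite("pics/w8.png",im)
json.dump({k:np.array(s[k]).tolist() for k in s},open('s8.json','w'))
a=cv2.resize(im,(800,600),interpolation=cv2.INTER_CUBIC);cv2.imwrite("pics/w8b.png",a)
im=imaging.get_image('scene'); cv2.imwrite('pics/sc8.png',cv2.resize(im[150:260,180:320],None,fx=5,fy=5,interpolation=cv2.INTER_CUBIC))
E
```

```text
9.65 [0.5978 0.0028 0.2522] jig [-0.0639 -0.1001] F [ 0.1 -1.2  1.2] Fjig [-1.2  0.3] yaw 111.54 w 0.0002
```

View pics/w8b.png

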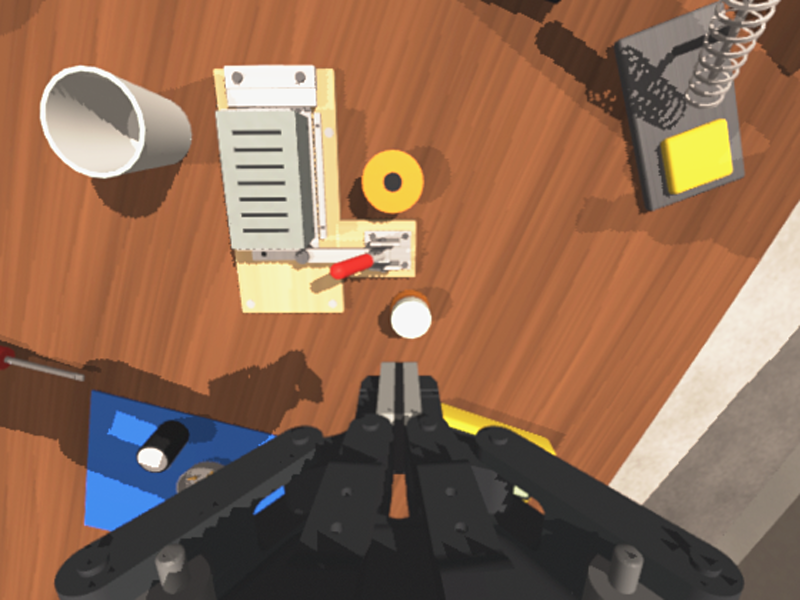

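View pics/sc8.png

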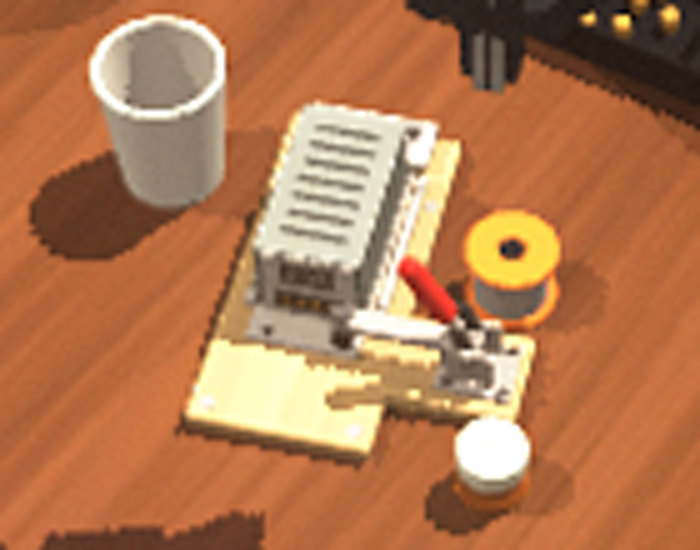

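Call:
{"name": "carry_out", "arguments": {"jaw": [7.4,7.4,7.4,7.4,7.4,7.4], "delta_pos": [[-4,0.8,0],[-8,1.6,-2],[-11,2.2,-4],[-11.7,2.4,-8],[-11.7,2.4,-11],[-11.7,2.4,-11]], "yaw": [0,0,0,0,0,0]}}

```text
clock: 10.35
position: [0.4719, 0.0279, 0.1252]
orientation: [[-0.367, 0.93, -0.013], [0.93, 0.367, 0.001], [0.006, -0.012, -1.0]]
wrist_force: [-0.4, 0.8, -0.3]
grip_width: 0.0735
```

```bash
python3 - <<'E'
from h import *
s=st(); im=imaging.get_image("wrist"); cv2.imwrite("pics/w9.png",im)
print(np.array(s['orientation'])[:,2])
E
```

```text
10.35 [0.4719 0.0279 0.1252] jig [0.0056 0.0079] F [-0.4  0.8 -0.3] Fjig [0.9 0.1] yaw 111.55 w 0.0735
[-0.01327835  0.0012067  -0.99991111]
```

View pics/w9.png

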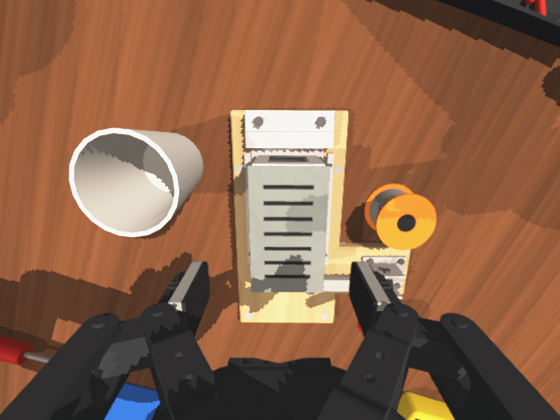

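Call:
{"name": "carry_out", "arguments": {"jaw": [7.4,7.4,7.4], "delta_pos": [[0,0,-1],[0,0,-1],[0,0,-1]], "yaw": [0,0,0]}}

```text
clock: 10.7
position: [0.4784, 0.0273, 0.1233]
orientation: [[-0.367, 0.93, 0.001], [0.93, 0.367, -0.0], [-0.001, 0.001, -1.0]]
wrist_force: [-0.5, -0.2, 0.8]
grip_width: 0.0739
```

```bash
python3 - <<'E'
from h import *
import json
s=st(); im=imaging.get_image("wrist"); cv2.imwrite("pics/w10.png",im)
json.dump({k:np.array(s[k]).tolist() for k in s},open('s10.json','w'))
print(np.array(s['orientation'])[:,2])
cv2.imwrite("pics/w10c.png",cv2.resize(im[90:330,200:380],None,fx=3.3,fy=2.5*1,interpolation=cv2.INTER_CUBIC))
cv2.imwrite("pics/w10c.png",cv2.resize(im[90:290,200:400],None,fx=3,fy=3,interpolation=cv2.INTER_CUBIC))
E
```

```text
10.7 [0.4784 0.0273 0.1233] jig [0.0026 0.0021] F [-0.5 -0.2  0.8] Fjig [-0.   0.6] yaw 111.54 w 0.0739
[ 1.46842049e-03 -1.47770120e-04 -9.99998911e-01]
```

View pics/w10c.png

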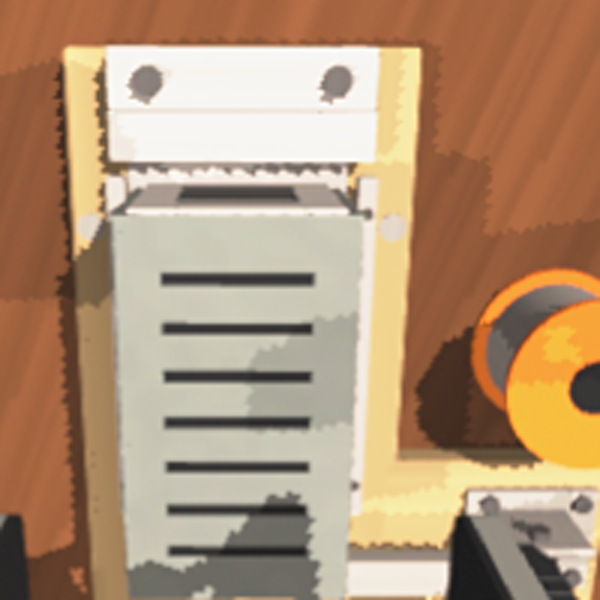

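```bash
python3 - <<'E'
from h import *
import json
s=json.load(open('s10.json')); R=np.array(s['orientation']);p0=np.array(s['position'])
for a,b in [(112,214),(365,214),(127,598),(349,598)]:
    p=px2w("wrist",200+a/3-.33,90+b/3-.33,.067,s); print('tool',(R.T@(p-p0)*1000).round(1),'jig',(w2j(p)*1000).round(1))
E
```

```text
tool [ 49.9 -28.1  56.3] jig [52.4 30.2]
tool [49.8 30.  56.3] jig [ 52.4 -27.9]
tool [-52.4 -28.9  56.3] jig [-49.9  30.8]
tool [-52.5  30.5  56.4] jig [-49.9 -28.5]
```

Call:
{"name": "carry_out", "arguments": {"jaw": [7.4,7.4,7.4,7.4,7.4], "delta_pos": [[0.1,-0.1,-3],[0.1,-0.1,-6],[0.1,-0.1,-8],[0.1,-0.1,-8],[0.1,-0.1,-8]], "yaw": [0,0,0,0,0]}}

```text
clock: 11.25
position: [0.4792, 0.0264, 0.0432]
orientation: [[-0.367, 0.93, 0.001], [0.93, 0.367, -0.0], [-0.0, 0.001, -1.0]]
wrist_force: [1.0, -0.2, -0.0]
grip_width: 0.0741
```

```bash
python3 - <<'E'
from h import *
s=st(); im=imaging.get_image("wrist"); cv2.imwrite("pics/w11.png",im)
E
```

```text
11.25 [0.4792 0.0264 0.0432] jig [0.0014 0.0017] F [ 1.  -0.2 -0. ] Fjig [-0.5 -0.9] yaw 111.55 w 0.0741
```

View pics/w11.png

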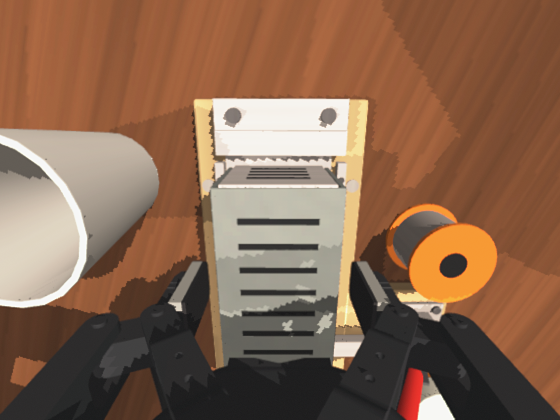

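Call:
{"name": "carry_out", "arguments": {"jaw": [7.4,7.4,5.4,5.4,5.4,5.4,5.4], "delta_pos": [[0.1,0,-0.6],[0.1,0,-1],[0.1,0,-1],[0.1,0,-1],[0.1,0,-1],[0.1,0,-1],[0.1,0,-1]], "yaw": [0,0,0,0,0,0,0], "force": 60}}

```text
clock: 12.0
position: [0.4795, 0.0264, 0.0325]
orientation: [[-0.367, 0.93, -0.0], [0.93, 0.367, -0.0], [0.0, -0.0, -1.0]]
wrist_force: [-3.1, 0.0, 3.2]
grip_width: 0.0572
```

```bash
python3 - <<'E'
from h import *
s=st()
E
```

```text
12.0 [0.4795 0.0264 0.0325] jig [0.0014 0.0014] F [-3.1  0.   3.2] Fjig [1.2 2.9] yaw 111.55 w 0.0572
```

Call:
{"name": "carry_out", "arguments": {"jaw": [5.4,5.4,5.4,5.4], "delta_pos": [[0,0,0.5],[0,0,1],[0,0,1.5],[0,0,2]], "yaw": [0,0,0,0]}}

```text
clock: 12.4
position: [0.4783, 0.0267, 0.0513]
orientation: [[-0.367, 0.93, -0.003], [0.93, 0.367, 0.001], [0.002, -0.002, -1.0]]
wrist_force: [1.2, 1.0, -13.3]
grip_width: 0.0571
```

```bash
python3 - <<'E'
from h import *
s=st(); im=imaging.get_image("wrist"); cv2.imwrite("pics/w12.png",im)
E
```

```text
12.4 [0.4783 0.0267 0.0513] jig [0.0021 0.0024] F [  1.2   1.  -13.3] Fjig [ 0.5 -1.5] yaw 111.55 w 0.0571
```

View pics/w12.png

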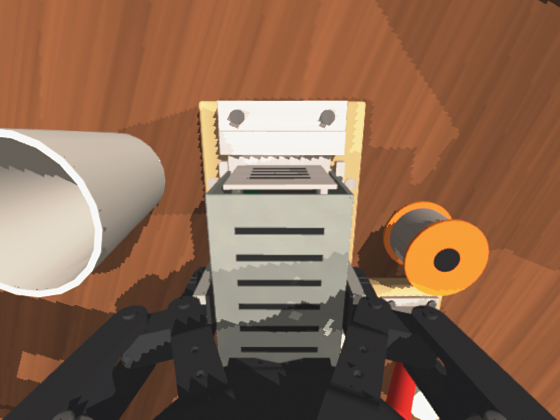

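Call:
{"name": "carry_out", "arguments": {"jaw": [5.4,5.4,5.4,5.4,5.4,5.4,5.4,5.4], "delta_pos": [[0,0,0.7],[0,0,1.4],[0,0,2.1],[0,0,3],[0,0,5],[0,0,8],[0,0,12],[0,0,15]], "yaw": [0,0,0,0,0,0,0,0]}}

```text
clock: 13.25
position: [0.4817, 0.0262, 0.2084]
orientation: [[-0.367, 0.93, 0.008], [0.93, 0.367, -0.001], [-0.004, 0.007, -1.0]]
wrist_force: [0.9, 0.3, -1.7]
grip_width: 0.0572
```

```bash
python3 - <<'E'
from h import *
s=st(); im=imaging.get_image("wrist"); cv2.imwrite("pics/w13.png",im)
im=imaging.get_image('scene'); cv2.imwrite('pics/sc13.png',cv2.resize(im[120:400,70:350],None,fx=2.1,fy=2.1,interpolation=cv2.INTER_CUBIC))
im=imaging.get_image('top'); cv2.imwrite('pics/t13.png',cv2.resize(im[190:310,350:450],None,fx=5,fy=5,interpolation=cv2.INTER_CUBIC))
E
```

```text
13.25 [0.4817 0.0262 0.2084] jig [ 0.0004 -0.0006] F [ 0.9  0.3 -1.7] Fjig [-0.1 -1. ] yaw 111.55 w 0.0572
```

View pics/sc13.png

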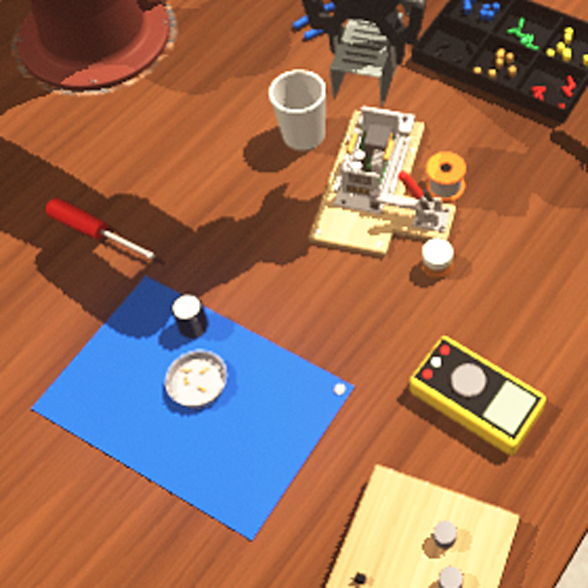

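View pics/t13.png

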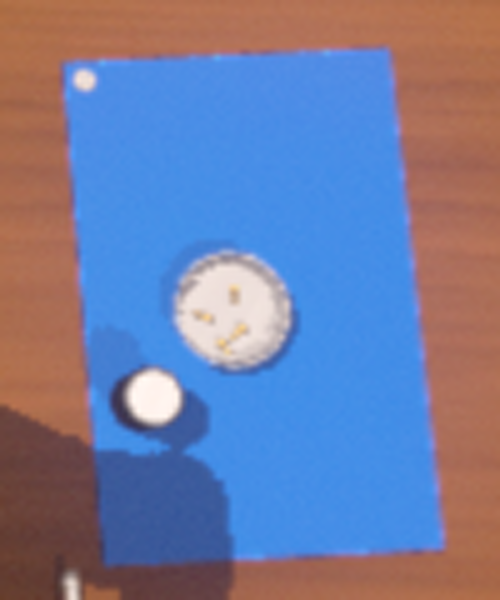

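View pics/w13.png

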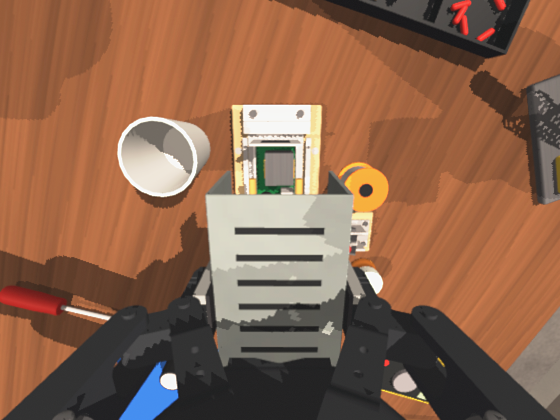

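```bash
python3 - <<'E'
from fit import *
t=lambda a,b:(350+a/5-.4,190+b/5-.4)
obs=[("top",None,(*j,.003),t(*u)) for j,u in zip([(.15,.1),(.15,-.1),(-.15,-.1),(-.15,.1)],[(65,63),(389,48),(443,548),(105,566)])]
def P(p,q): c,s=np.cos(p[2]),np.sin(p[2]); return np.array([p[0]+c*q[0]-s*q[1],p[1]+s*q[0]+c*q[1],q[2]])
f=lambda p: np.concatenate([w2px(n,P(p,q),st)-uv for n,st,q,uv in obs])
r=least_squares(f,[.5,-.35,0]);x=r.x;print(x,np.degrees(x[2]),f(x).reshape(-1,2))
c,s=np.cos(x[2]),np.sin(x[2])
for n,a,b,z in [("dish",234,310,.019),("cap",154,397,.048)]:
    p=px2w("top",*t(a,b),z);d=p[:2]-x[:2];print(n,p,np.round([c*d[0]+s*d[1],-s*d[0]+c*d[1]],4))
sc=lambda a,b:(70+a/2.1-.4,120+b/2.1-.4)
for n,a,b,z in [("mTL",354,385,.003),("mTR",252,540,.003),("mBR",33,408,.003),("mBL",147,275,.003),("dish",196,378,.019),("cap",187,307,.048)]:
    p=px2w("scene",*sc(a,b),z);d=p[:2]-x[:2];print(n,p,np.round([c*d[0]+s*d[1],-s*d[0]+c*d[1]],4))
E
```

```text
[ 0.50342171 -0.34766044  0.0831379 ] 4.763450718148632 [[-0.38809336 -0.19236473]
 [ 0.23671377 -0.10852341]
 [ 0.35797699  0.23525541]
 [-0.20764551  0.02624472]]
dish [ 0.49589224 -0.33387343  0.019     ] [-0.0064  0.0144]
cap [ 0.44115929 -0.2805264   0.048     ] [-0.0565  0.0721]
mTL [ 0.64262055 -0.23418261  0.003     ] [0.1481 0.1015]
mTR [ 0.66009395 -0.4337216   0.003     ] [ 0.149  -0.0988]
mBR [ 0.36275411 -0.4570803   0.003     ] [-0.1493 -0.0974]
mBL [ 0.34557728 -0.2584072   0.003     ] [-0.1499  0.1021]
dish [ 0.49553095 -0.33270268  0.019     ] [-0.0066  0.0156]
cap [ 0.44062753 -0.27929636  0.048     ] [-0.0569  0.0733]
```

Call:
{"name": "carry_out", "arguments": {"jaw": [5.4,5.4,5.4,5.4,5.4,5.4,5.4,5.4], "delta_pos": [[0.5,-1.5,0],[1.6,-5,0],[2.8,-9,0],[4.1,-13,0],[5.4,-17,0],[6.7,-21,0],[7.9,-25,0],[9.1,-29,0]], "yaw": [-1,-3,-5,-7,-9,-11,-13,-15]}}

```text
clock: 14.2
position: [0.5706, -0.2652, 0.2015]
orientation: [[-0.112, 0.994, -0.001], [0.994, 0.112, 0.001], [0.001, -0.001, -1.0]]
wrist_force: [-0.0, 0.7, -1.4]
grip_width: 0.0577
```

Call:
{"name": "carry_out", "arguments": {"jaw": [5.4,5.4,5.4,5.4,5.4,5.4,5.4,5.4], "delta_pos": [[1.2,-3.5,0],[2,-6,0],[2.5,-7.5,-2],[2.5,-7.5,-5],[2.5,-7.5,-8],[2.5,-7.5,-10],[2.5,-7.5,-10],[2.5,-7.5,-10]], "yaw": [-1.8,-1.8,-1.8,-1.8,-1.8,-1.8,-1.8,-1.8]}}

```text
clock: 15.0
position: [0.5954, -0.3384, 0.1018]
orientation: [[-0.083, 0.997, -0.001], [0.997, 0.083, 0.001], [0.001, -0.001, -1.0]]
wrist_force: [0.5, -0.1, -1.4]
grip_width: 0.0573
```

```bash
python3 - <<'E'
from h import *
s=st(); im=imaging.get_image("wrist"); cv2.imwrite("pics/w14.png",im)
im=imaging.get_image('scene'); cv2.imwrite('pics/sc14.png',cv2.resize(im[120:400,70:350],None,fx=2.1,fy=2.1,interpolation=cv2.INTER_CUBIC))
E
```

```text
15.0 [ 0.5954 -0.3384  0.1018] jig [-0.3806  0.0271] F [ 0.5 -0.1 -1.4] Fjig [-0.3 -0.5] yaw 94.75 w 0.0573
```

View pics/w14.png

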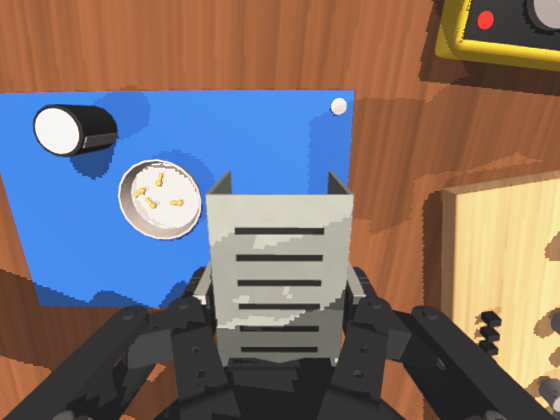

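View pics/sc14.png

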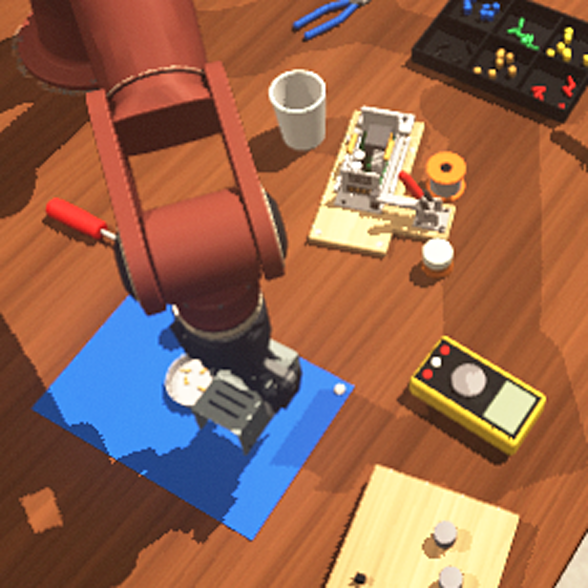

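Call:
{"name": "carry_out", "arguments": {"jaw": [5.4,5.4,5.4,5.4,5.4,5.4], "delta_pos": [[0.1,0,-2],[0.2,0,-4.5],[0.2,0,-6.5],[0.2,0,-7.5],[0.2,0,-7.5],[0.2,0,-7.5]], "yaw": [0,0,0,0,0,0]}}

```text
clock: 15.7
position: [0.5985, -0.3392, 0.029]
orientation: [[-0.083, 0.997, 0.002], [0.997, 0.083, -0.001], [-0.002, 0.002, -1.0]]
wrist_force: [0.0, -0.4, -1.4]
grip_width: 0.0571
```

Call:
{"name": "carry_out", "arguments": {"jaw": [5.4,5.4,5.4,5.4], "delta_pos": [[0,0,-0.2],[0,0,-0.4],[0,0,-0.5],[0,0,-0.5]], "yaw": [0,0,0,0]}}

```text
clock: 16.1
position: [0.5975, -0.3385, 0.0223]
orientation: [[-0.083, 0.997, -0.0], [0.997, 0.083, 0.0], [0.0, -0.0, -1.0]]
wrist_force: [-0.3, 0.6, -1.2]
grip_width: 0.0569
```

Call:
{"name": "carry_out", "arguments": {"jaw": [5.4,5.4,5.4], "delta_pos": [[0,0,-0.1],[0,0,-0.2],[0,0,-0.2]], "yaw": [0,0,0]}}

```text
clock: 16.4
position: [0.5974, -0.3385, 0.02]
orientation: [[-0.083, 0.997, -0.0], [0.997, 0.083, 0.0], [0.0, -0.0, -1.0]]
wrist_force: [-0.2, -1.1, -1.9]
grip_width: 0.0571
```

Call:
{"name": "carry_out", "arguments": {"jaw": [5.4,5.4], "delta_pos": [[0,0,-0.1],[0,0,-0.1]], "yaw": [0,0]}}

```text
clock: 16.6
position: [0.5977, -0.3386, 0.0197]
orientation: [[-0.083, 0.997, -0.0], [0.997, 0.083, -0.0], [-0.0, -0.0, -1.0]]
wrist_force: [-1.0, -0.2, 1.5]
grip_width: 0.0572
```

Call:
{"name": "carry_out", "arguments": {"jaw": [5.4,6.0,6.6,7.2,7.4,7.4], "delta_pos": [[0,0,0],[0,0,0],[0,0,0],[0,0,0],[0,0,0],[0,0,0]], "yaw": [0,0,0,0,0,0]}}

```text
clock: 17.2
position: [0.5976, -0.3386, 0.0193]
orientation: [[-0.083, 0.997, 0.0], [0.997, 0.083, -0.0], [-0.0, 0.0, -1.0]]
wrist_force: [-0.5, 0.1, 0.2]
grip_width: 0.0743
```

```bash
python3 - <<'E'
from h import *
s=st(); im=imaging.get_image("wrist"); cv2.imwrite("pics/w15.png",im)
E
```

```text
17.2 [ 0.5976 -0.3386  0.0193] jig [-0.3815  0.025 ] F [-0.5  0.1  0.2] Fjig [0.3 0.4] yaw 94.75 w 0.0743
```

View pics/w15.png

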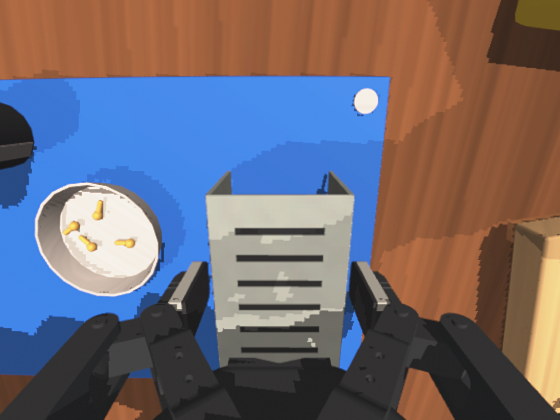

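Released cleanly, with a gap on both sides and the cover clear of the dish. Next I retreat straight up and over to a clear place.

Call:
{"name": "carry_out", "arguments": {"jaw": [7.4,7.4,7.4,7.4,7.4,7.4,7.4,7.4], "delta_pos": [[0,0,1],[0,0,3],[0,0,6],[0,0,10],[0,0,14.5],[0,0,19],[0,0,23],[0,0,23]], "yaw": [0,0,0,0,0,0,0,0]}}

```text
clock: 18.05
position: [0.6005, -0.3406, 0.26]
orientation: [[-0.083, 0.996, 0.013], [0.997, 0.083, -0.009], [-0.01, 0.012, -1.0]]
wrist_force: [0.2, -0.9, 1.0]
grip_width: 0.0738
```

Call:
{"name": "carry_out", "arguments": {"jaw": [7.4,7.4,7.4,7.4,7.4,7.4,7.4,7.4], "delta_pos": [[-2.5,-2,0],[-6,-5,0],[-9.5,-8,0],[-13,-11,0],[-16,-14,0],[-19,-17,0],[-20,-18,0],[-20,-18,0]], "yaw": [0,0,0,0,0,0,0,0]}}

```text
clock: 18.85
position: [0.3961, -0.5196, 0.2491]
orientation: [[-0.08, 0.997, -0.0], [0.997, 0.08, 0.0], [0.0, -0.0, -1.0]]
wrist_force: [0.7, 0.1, 0.4]
grip_width: 0.0737
```

```bash
python3 - <<'E'
from h import *
s=st()
im=imaging.get_image('scene'); cv2.imwrite('pics/sc16.png',cv2.resize(im[120:400,70:350],None,fx=2.1,fy=2.1,interpolation=cv2.INTER_CUBIC))
cv2.imwrite('pics/sc16j.png',cv2.resize(im[150:260,180:320],None,fx=5,fy=5,interpolation=cv2.INTER_CUBIC))
im=imaging.get_image('top'); cv2.imwrite('pics/t16.png',cv2.resize(im[150:320,200:460],None,fx=3,fy=3,interpolation=cv2.INTER_CUBIC))
E
```

```text
18.85 [ 0.3961 -0.5196  0.2491] jig [-0.4763  0.2788] F [0.7 0.1 0.4] Fjig [-0.1 -0.7] yaw 94.57 w 0.0737
```

View pics/sc16.png

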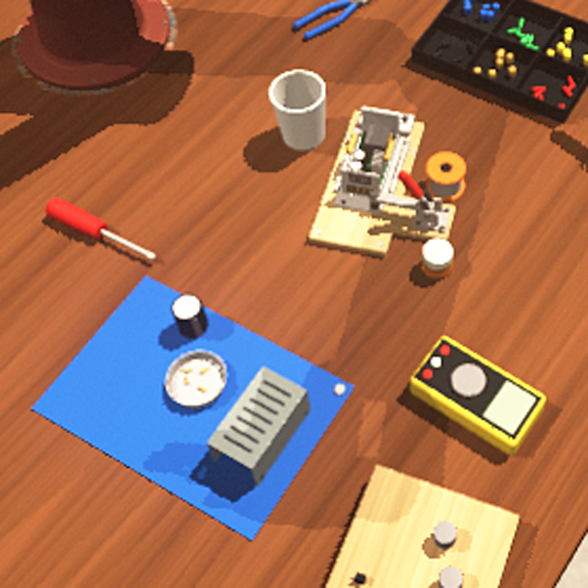

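View pics/sc16j.png

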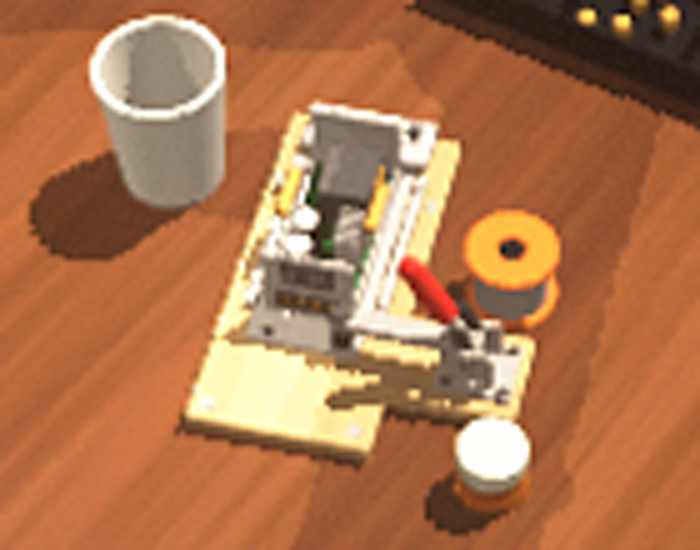

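View pics/t16.png

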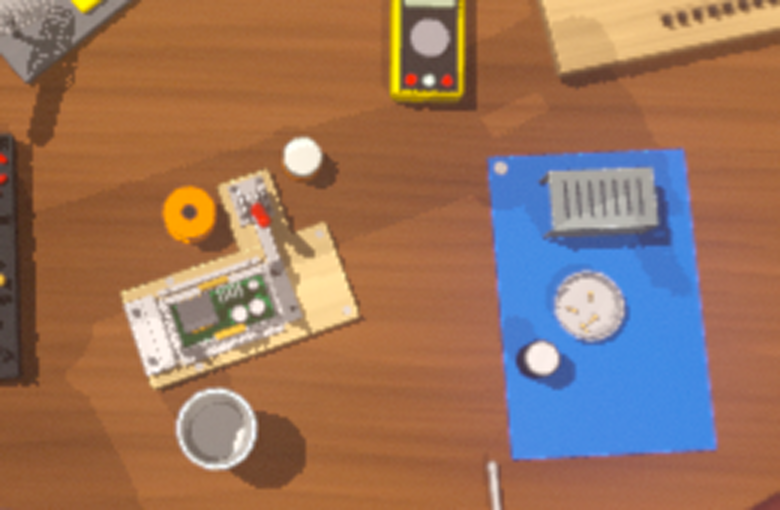

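```bash
python3 -c "
from station import ticket
print(ticket.hand_in())"
```

```text
the job is handed in; nothing more can be done
None
```

The job is done and handed in at about 19 s on the robot clock, with the arm retracted and touching nothing. It reported no verdict.

- **Module home:** I pushed it along the jig until it stalled against the stop at about 17 N. The wrist picture then put the cover centre about 1 mm past jig zero, which matches the 73 mm stop face.
- **Clamp:** One push on the red handle in the jig's +y direction took 7–11 N on the way, then stalled at about 26 N with the foot bearing on the flange.
- **Cover off:** I gripped it at 60 N and lifted straight up. The pull read about 13 N, including the cover's own weight. The pictures show the chassis stayed in the jig, still clamped.
- **Cover placed:** I set it down on the mat by small steps until the wrist force showed contact at about 1.5 N upward, then released it.

**Last checks:** The final scene and top pictures show:
- the cover upright, wholly on the mat and clear of the dish and capacitor;
- the module still clamped at home;
- the cup, reel, jar and multimeter standing where they were.

No checks failed. Seating under the lip and the foot's contact with the flange come only from the push forces and these pictures; nothing measured them directly after the lift. Measured positions lagged the commanded ones by a few mm after fast moves, so I let the arm settle before the grasp and lowered the cover in small steps.

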